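Sort look-alike canisters by weight into a rack

TASK

The three steel canisters look alike, but one is full of baking weights, one is half full and one is empty: lift each a little to judge it by its weight. Stand each in its own well of the wooden rack: the full one in the well next to the little post, the half-full one in the middle well, the empty one in the well farthest from the post. The wells are of different, unknown depths, so lower each canister gently until you feel it rest on the well's floor, without dropping or forcing it, and leave the other things on the worktop where they are.

Things in the scene. Friction and masses are not known exactly. Their poses are not given: they have to be found in the camera images.
- canister_a: Canister a, one of three upright steel canisters that look exactly alike: round, 46 mm in diameter, 110 mm high, straight sides, fixed flush lid. Origin at the centre of its underside, z up. Which is which is drawn anew each time, one of each, never told by the letter. Weight in all: full 0.57 to 0.74 kg, half full 0.30 to 0.38 kg, empty 0.13 to 0.15 kg. Contents may rattle a few mm
- canister_b: Canister b, one of three upright steel canisters that look exactly alike: round, 46 mm in diameter, 110 mm high, straight sides, fixed flush lid. Origin at the centre of its underside, z up. Which is which is drawn anew each time, one of each, never told by the letter. Weight in all: full 0.57 to 0.74 kg, half full 0.30 to 0.38 kg, empty 0.13 to 0.15 kg. Contents may rattle a few mm
- canister_c: Canister c, one of three upright steel canisters that look exactly alike: round, 46 mm in diameter, 110 mm high, straight sides, fixed flush lid. Origin at the centre of its underside, z up. Which is which is drawn anew each time, one of each, never told by the letter. Weight in all: full 0.57 to 0.74 kg, half full 0.30 to 0.38 kg, empty 0.13 to 0.15 kg. Contents may rattle a few mm
- rack: Fixed oak block on the worktop, 86 mm (its x) by 300 mm (its y) by 70 mm high, three wells in a row along its y, 100 mm apart. A slim post, 103 mm high over the worktop, stands past the +y end, 63 mm beyond the nearest well. Origin at the centre of the underside; y points towards the post, z up. Do not press or knock canisters and rack together with more than 25 N
- well_post (a point): Centre of the mouth of the first (next to the post, at rack y = +100 mm; for the full canister) well, on the rack's top face, 70 mm above the worktop. Round hole 51 mm in diameter with a 3 mm chamfer; its cork floor lies 20 to 50 mm below the mouth, different for each well and each time: feel for it. The floor is sprung: it gives 0.5 mm per N, 8 mm at most
- well_middle (a point): Centre of the mouth of the middle (rack y = 0; for the half-full canister) well, on the rack's top face, 70 mm above the worktop. Round hole 51 mm in diameter with a 3 mm chamfer; its cork floor lies 20 to 50 mm below the mouth, different for each well and each time: feel for it. The floor is sprung: it gives 0.5 mm per N, 8 mm at most
- well_far (a point): Centre of the mouth of the last (farthest from the post, at rack y = -100 mm; for the empty canister) well, on the rack's top face, 70 mm above the worktop. Round hole 51 mm in diameter with a 3 mm chamfer; its cork floor lies 20 to 50 mm below the mouth, different for each well and each time: feel for it. The floor is sprung: it gives 0.5 mm per N, 8 mm at most
- white_mug: a white mug with a thin blue line, 84x115x89 mm, bystander behind the canisters; origin at the centre of its underside
- lemon: a yellow lemon, 72x57x58 mm, bystander near the front edge; origin under its centre
- garlic: a head of garlic, 60x57x58 mm, bystander behind the canisters; origin under its centre
- teaspoon: a steel teaspoon lying flat, 130x27x11 mm, bystander between the canisters; origin under its centre

How it is judged:
By the outcome, as a careful person would: the job done as asked, in the order asked, and still so for the second after the job is handed in, with the robot touching nothing.
It also fails if it takes over 72 s, if anything falls off the work surface, if the arm or the gripper's body presses on something with over 40 N, if the wrist force passes 120 N, or if a joint passes its speed limit or range.

ROBOT

A 6-joint arm with a two-finger parallel gripper is mounted at the origin on a cart in front of the work surface, level with it; the furniture and walls round the work are solid. World frame = base frame: x ahead of the robot, y to its left, z up, the work surface at z = 0. Lengths are in m, angles in degrees, forces in N, time in s.
With the tool pointing down it reaches from about 0.25 to 0.725 m from the base axis. Payload 9.7 kg.
Tool frame: the origin (TCP) lies midway between the tips of the shut fingers; the grasp point (between the pads) lies 19 mm behind it; z points along the fingers, x is the direction in which the jaws open and shut, and the axes are right-handed (so a half turn about z gives the same grasp; the last joint's range is limited). The gripper opens to 85 mm and grips with 20 to 120 N. Pads are 22 mm wide; open, the fingers measure 114 mm over their backs; the gripper's body (76 mm by 85 mm) begins 54 mm behind the grasp point. The pads swing forward as they close: fully open they stand 13 mm farther back than shut.
Start: joints at [63.999, 4.979, 10.078, 95.1, 0, 90], TCP at [0.241, 0.494, 0.231] pointing down, gripper open.
Joint ranges: [-179.16, 179.16], [-48.56, 103.87], [-65.8, 70.77], [-126.05, 130.52], [-82.76, 87.17], [-180, 180]. Speed limits (degrees/s): [127.2, 127.2, 147.25, 180, 180, 180].

INTERFACE

Orientations are given as [roll, pitch, yaw] about the fixed x, y, z axes, in that order (R = Rz(yaw) Ry(pitch) Rx(roll)).
In Python, from workcell import bot, optics gives the robot as it stands.
- The arm moves only by the shell command python3 -m creep 'ROWS' [FORCE]. ROWS is JSON, a list of rows, each a list of 7 numbers: the shift along the tool's x, y, z in m, then the turn, a rotation vector about the tool's x, y, z in rad, then the opening, from 0 (shut) to 1 (fully open). A call has 1 to 8 rows; each row is the pose to reach, as a shift and turn from the pose commanded when the call began, along the tool's axes at that moment; what a row does not reach only later rows make up. A row lasts 1/10 s, in which the tool goes at most 50 mm and 8.59 degrees, less where a joint would pass 70% of its speed; a pose out of reach is approached as far as the arm can. A call with a gripper value outside its range is refused whole. The fingers move at their own pace and stop on an object; FORCE is the grip in N (left out, the last holds). Time passes only in rows, so rows that repeat a pose let the fingers close. It gives the time, the measured TCP pose, the force and the opening at its end, in the units of the state.
- bot.get_obs(): the state, without advancing time (a new reading comes with each control period).
- optics.camera(name): name is "side" or "top" or "wrist"; returns the picture (420x560x3 uint8, red, green, blue); there is no depth.
- optics.camera_params(name): a dict with "camera_matrix" (3x3 intrinsics, pixels), "R" (3x3) and "t" (3): a world point X has camera coordinates R X + t; the wrist camera has in their place "mount" (4x4, takes a point from camera to tool coordinates, whose origin is the TCP and whose axes are the tool frame's). Camera axes: x right, y down, z forward; pixel columns grow to the right and rows downward; lengths in m; the calibration is good to about 2 mm. A picture is of the moment at which its call begins: read the wrist's pose just before it. camera_params takes no time and is no camera call.
- bot.job_done(): hands the job in, once; it reports no verdict.
The state is a dict: "time": time; "q": joint angles; "qd": joint speeds; "joint_efforts": joint torques, N m; "ee_pos": TCP position; "tcp_rot": TCP orientation; "wrist_force": force on the tool from outside, world axes, zero at the start; "torque": the same for the moment, N m; "opening": finger opening in m.
Only numpy, scipy, OpenCV 4.12 (cv2) and the standard library are available. Lean on these libraries where they do the work, as an engineer would, in place of code of your own. Each camera call takes 0.05 s, during which the arm holds its last target.

## Working session

There is one attempt and no reset: what is moved stays moved. The work goes in short steps, Python scripts to look and compute and a shell command to move; the robot and the scene stay as the last step left them, time stands still between calls to the robot, and variables do not carry over. Pictures are saved under pics/ and viewed, and the job is handed in when it is done.

```bash
mkdir -p pics; ls
python3 - <<'E'
from workcell import bot, optics
import cv2, numpy as np
np.set_printoptions(precision=4,suppress=True)
print(bot.get_obs())
for n in("side","top","wrist"):
    p=optics.camera_params(n); print(n,p)
for n in("side","top"):
    cv2.imwrite(f"pics/{n}0.png",optics.camera(n)[:,:,::-1])
E
```

```text
pics
{'time': 0.0, 'q': array([64.0011,  5.0096, 10.0341, 95.1001, -0.0005, 90.0001]), 'qd': array([-0.0287, -0.0428,  0.095 , -0.0078, -0.0151,  0.0579]), 'joint_efforts': array([  0.0002, -52.0384,  46.4811,   0.0161,   0.    ,  -0.    ]), 'ee_pos': array([0.241 , 0.4941, 0.2306]), 'tcp_rot': array([179.9995,   0.0756,  64.001 ]), 'wrist_force': array([-0.0013,  0.1368, -0.0031]), 'torque': array([-0.0335,  0.0777, -0.0173]), 'opening': 0.08547825728277011}
side {'camera_matrix': array([[481.9856,   0.    , 275.5201],
       [  0.    , 481.9856, 215.1941],
       [  0.    ,   0.    ,   1.    ]]), 'R': array([[ 0.9464, -0.3228,  0.0043],
       [-0.197 , -0.588 , -0.7845],
       [ 0.2558,  0.7417, -0.6201]]), 't': array([-0.4926,  0.178 ,  1.1366])}
top {'camera_matrix': array([[478.3235,   0.    , 282.0472],
       [  0.    , 478.3235, 204.7757],
       [  0.    ,   0.    ,   1.    ]]), 'R': array([[-0.0254, -0.9992, -0.0299],
       [-0.9876,  0.0298, -0.1543],
       [ 0.1551,  0.0256, -0.9876]]), 't': array([0.0678, 0.5077, 1.0493])}
wrist {'camera_matrix': array([[364.5134,   0.    , 279.5052],
       [  0.    , 364.5134, 211.7342],
       [  0.    ,   0.    ,   1.    ]]), 'mount': array([[ 1.    ,  0.0006,  0.0003, -0.0001],
       [-0.0006,  0.951 ,  0.3092, -0.0782],
       [-0.0001, -0.3092,  0.951 , -0.1432],
       [ 0.    ,  0.    ,  0.    ,  1.    ]])}
```

View pics/top0.png

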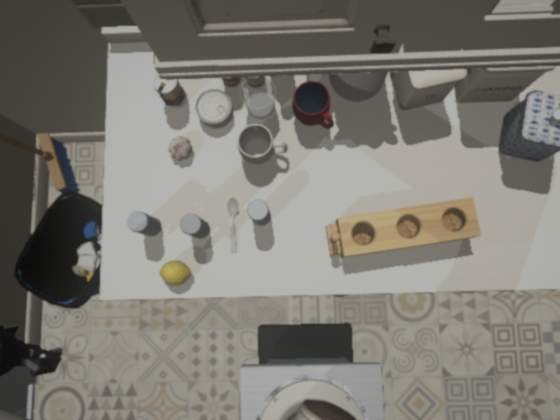

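View pics/side0.png

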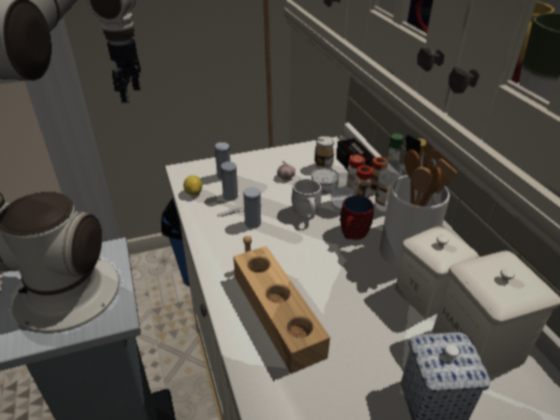

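The top view shows canisters at about (140,222), (191,225) and (259,211), and the spoon at (234,225). The rack wells are at (363,233), (408,227) and (454,219), with the post at its left end (334,237). I'll zoom in next to measure these.

Run:
```python
import cv2
a=cv2.imread("pics/top0.png")
cv2.imwrite("pics/t_can.png",cv2.resize(a[190:295,110:290],None,fx=4.4,fy=4.4,interpolation=cv2.INTER_CUBIC))
cv2.imwrite("pics/t_rack.png",cv2.resize(a[190:265,320:485],None,fx=4.8,fy=4.8,interpolation=cv2.INTER_CUBIC))
b=cv2.imread("pics/side0.png")
cv2.imwrite("pics/s_can.png",cv2.resize(b[130:240,170:300],None,fx=5,fy=5,interpolation=cv2.INTER_CUBIC))
```

```text
(no output)
```

View pics/t_can.png

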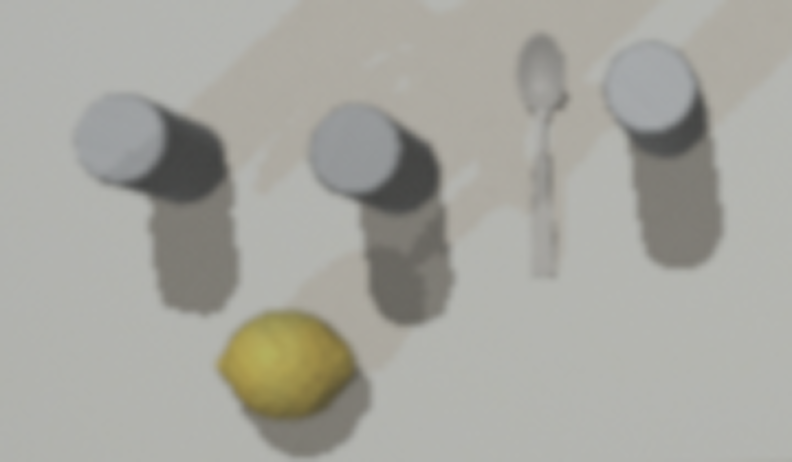

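View pics/t_rack.png

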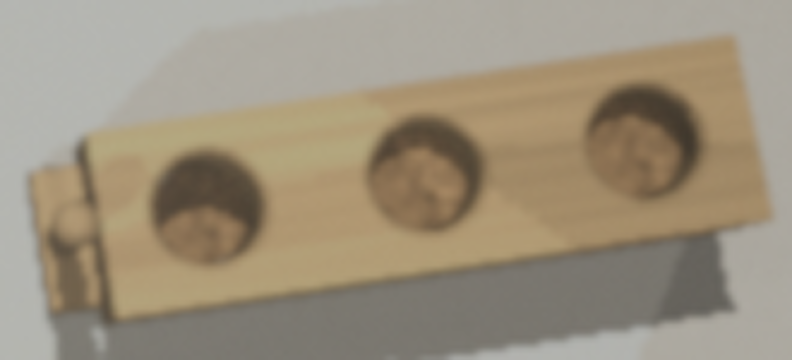

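View pics/s_can.png

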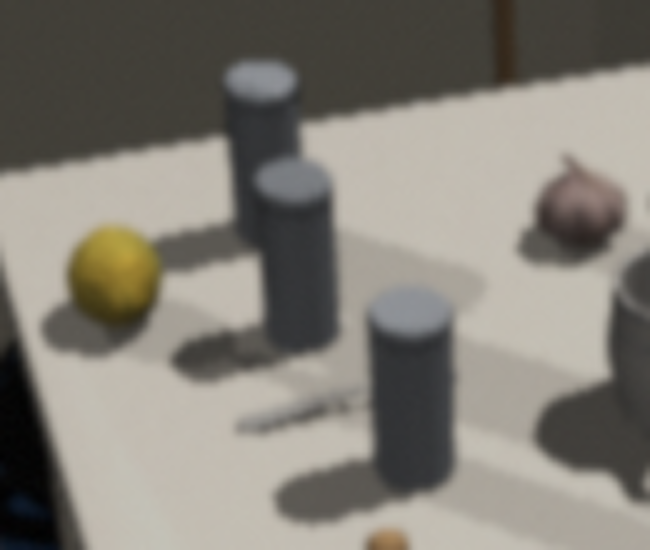

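```bash
cat > h.py <<'E'
import numpy as np, cv2
from scipy.spatial.transform import Rotation as Ro
from workcell import bot, optics
np.set_printoptions(precision=4,suppress=True)
def ray(n,u,v,o=None):
    p=optics.camera_params(n); d=np.linalg.inv(p["camera_matrix"])@[u,v,1]
    if n=="wrist":
        o=o or bot.get_obs(); R=Ro.from_euler("xyz",o["tcp_rot"],degrees=True).as_matrix()
        M=p["mount"]; return np.array(o["ee_pos"])+R@M[:3,3], R@M[:3,:3]@d
    R,t=np.array(p["R"]),np.array(p["t"]); return -R.T@t, R.T@d
def onplane(n,u,v,z,o=None):
    c,d=ray(n,u,v,o); return (c+d*(z-c[2])/d[2])
def proj(n,X,o=None):
    p=optics.camera_params(n)
    if n=="wrist":
        o=o or bot.get_obs(); R=Ro.from_euler("xyz",o["tcp_rot"],degrees=True).as_matrix();M=p["mount"]
        c=(M[:3,:3]).T@(R.T@(np.array(X)-o["ee_pos"])-M[:3,3])
    else: c=np.array(p["R"])@X+p["t"]
    k=p["camera_matrix"]@c; return k[:2]/k[2]
def tri(rays):
    A=0;b=0
    for c,d in rays:
        d=d/np.linalg.norm(d);P=np.eye(3)-np.outer(d,d);A=A+P;b=b+P@c
    return np.linalg.solve(A,b)
E
python3 - <<'E'
from h import *
f=lambda x,y,s,x0,y0:((x+.5)/s-.5+x0,(y+.5)/s-.5+y0)
T=[f(120,139,4.4,110,190),f(355,149,4.4,110,190),f(651,87,4.4,110,190)]
S=[f(261,80,5,170,130),f(293,182,5,170,130),f(411,312,5,170,130)]
for t,s in zip(T,S):
    print(onplane("top",*t,.11),onplane("side",*s,.11),tri([ray("top",*t),ray("side",*s)]))
for w in [(208,207),(425,173),(642,140)]:
    print("well",onplane("top",*f(*w,4.8,320,190),.07))
print("post",onplane("top",*f(74,222,4.8,320,190),.103))
for w in [(88,140),(735,38),(770,215),(115,322)]:
    print("corner",onplane("top",*f(*w,4.8,320,190),.07))
a=cv2.imread("pics/top0.png",0)
b=cv2.resize(a[190:265,320:485],None,fx=8,fy=8,interpolation=cv2.INTER_CUBIC)
c=cv2.HoughCircles(b,cv2.HOUGH_GRADIENT,1,150,param1=80,param2=15,minRadius=70,maxRadius=115)
for x,y,r in c[0]: print("hough",onplane("top",*f(x,y,8,320,190),.07),r)
b=cv2.resize(a[190:265,110:290],None,fx=8,fy=8,interpolation=cv2.INTER_CUBIC)
c=cv2.HoughCircles(b,cv2.HOUGH_GRADIENT,1,150,param1=60,param2=15,minRadius=70,maxRadius=100)
for x,y,r in c[0]: print("hough can",onplane("top",*f(x,y,8,110,190),.11),r)
print("spoon",onplane("top",*f(541,35,4.4,110,190),.005),onplane("top",*f(543,275,4.4,110,190),.005))
print("lemon",onplane("top",*f(288,363,4.4,110,190),.03))
E
```

```text
[0.4723 0.3633 0.11  ] [0.4701 0.3551 0.11  ] [0.4727 0.3654 0.1039]
[0.4641 0.2484 0.11  ] [0.46   0.2385 0.11  ] [0.4638 0.2503 0.1024]
[0.4901 0.1043 0.11  ] [0.4871 0.0963 0.11  ] [0.4903 0.105  0.1036]
well [ 0.4377 -0.1222  0.07  ]
well [ 0.4504 -0.2212  0.07  ]
well [ 0.4626 -0.3201  0.07  ]
post [ 0.4296 -0.0584  0.103 ]
corner [ 0.47   -0.0691  0.07  ]
corner [ 0.5083 -0.3659  0.07  ]
corner [ 0.4269 -0.3745  0.07  ]
corner [ 0.3868 -0.0777  0.07  ]Traceback (most recent call last):
  File "<stdin>", line 15, in <module>
TypeError: 'NoneType' object is not subscriptable
```

```bash
cat >> h.py <<'E'
def delta(X,yaw=None):
    o=bot.get_obs(); R=Ro.from_euler("xyz",o["tcp_rot"],degrees=True)
    s=R.inv().apply(np.array(X)-o["ee_pos"]); 
    r=np.zeros(3)
    if yaw is not None: r=(R.inv()*Ro.from_euler("xyz",[180,0,yaw],degrees=True)).as_rotvec()
    print("delta",s,r); return s,r
def snap(n,name):
    o=bot.get_obs(); im=optics.camera(n)[:,:,::-1].copy(); cv2.imwrite("pics/"+name+".png",im); return o,im
E
python3 -c "
from h import *
delta([.45,.33,.25],7.2)"
python3 -m creep '[[-0.01,0.035,0,0,0,0.142,1],[-0.02,0.075,0,0,0,0.284,1],[-0.03,0.115,-0.01,0,0,0.426,1],[-0.04,0.155,-0.01,0,0,0.568,1],[-0.05,0.195,-0.02,0,0,0.71,1],[-0.055,0.235,-0.02,0,0,0.852,1],[-0.056,0.26,-0.02,0,0,0.991,1],[-0.056,0.26,-0.02,0,0,0.991,1]]' 60
python3 - <<'E'
from h import *
o,im=snap("wrist","w1"); print(o["ee_pos"],o["tcp_rot"],o["time"],o["wrist_force"])
E
```

```text
delta [-0.0559  0.2598 -0.0193] [0.0006 0.0011 0.9913]
time: 0.9
ee_pos: [0.4524, 0.3282, 0.2504]
tcp_rot: [179.9, 0.0, 6.8]
wrist_force: [0.5, 1.2, -0.0]
opening: 0.0853
[0.4524 0.3282 0.2504] [179.9451   0.0441   6.8017] 0.9 [ 0.5078  1.1567 -0.0123]
```

View pics/w1.png

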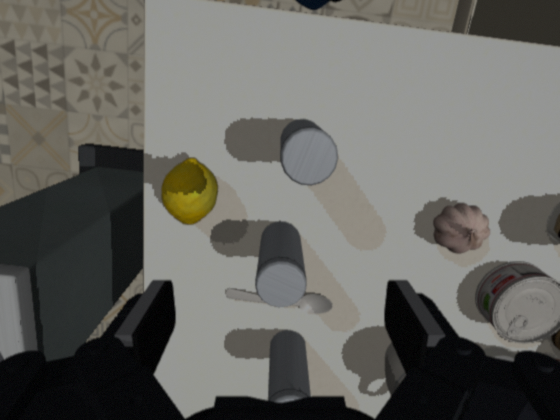

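The wrist view shows the lids of the outer canister at about (309,153) and the middle one at about (281,277). The third is partly hidden near (290,390), and the spoon lies between the last two.

Run:
```python
from h import *
o,im=snap("wrist","w2"); print(o["ee_pos"],o["tcp_rot"],o["time"],o["qd"].round(2))
cv2.imwrite("pics/w2c.png",cv2.resize(im[100:320,230:350],None,fx=2.7*2,fy=2.7,interpolation=cv2.INTER_CUBIC))
g=cv2.GaussianBlur(im,(3,3),0); 
hs=cv2.cvtColor(g,cv2.COLOR_BGR2HSV)
for c in[(309,153),(281,277)]:
    print(im[c[1],c[0]])
    # flood fill from lid centre
    m=np.zeros((422,562),np.uint8)
    cv2.floodFill(g.copy(),m,c,0,(9,)*3,(9,)*3,cv2.FLOODFILL_FIXED_RANGE|cv2.FLOODFILL_MASK_ONLY|(255<<8))
    m=cv2.morphologyEx(m[1:-1,1:-1],cv2.MORPH_OPEN,np.ones((5,5)))
    k=max(cv2.findContours(m,0,2)[0],key=cv2.contourArea); e=cv2.fitEllipse(cv2.convexHull(k)); print(e)
    print(onplane("wrist",*e[0],.11,o))
print([proj("wrist",p,o) for p in [(.4723,.3633,.11),(.4641,.2484,.11),(.4701,.3551,.11),(.46,.2385,.11)]])
```

```text
[0.4511 0.3291 0.2505] [179.9655   0.0666   7.1084] 0.95 [ 2.27 -0.99 -0.59  0.28  0.3  -1.95]
[132 128 125]
((311.416259765625, 157.97308349609375), (50.3901481628418, 52.35512924194336), 48.00265121459961)
[0.4728 0.3624 0.11  ]
[127 123 120]
((282.7646484375, 287.3641052246094), (43.468544006347656, 48.04096603393555), 107.19438171386719)
[0.4651 0.2466 0.11  ]
[array([310.9154, 156.8085]), array([281.8742, 285.3977]), array([306.5772, 166.7744]), array([275.8601, 294.7444])]
```

View pics/w2c.png

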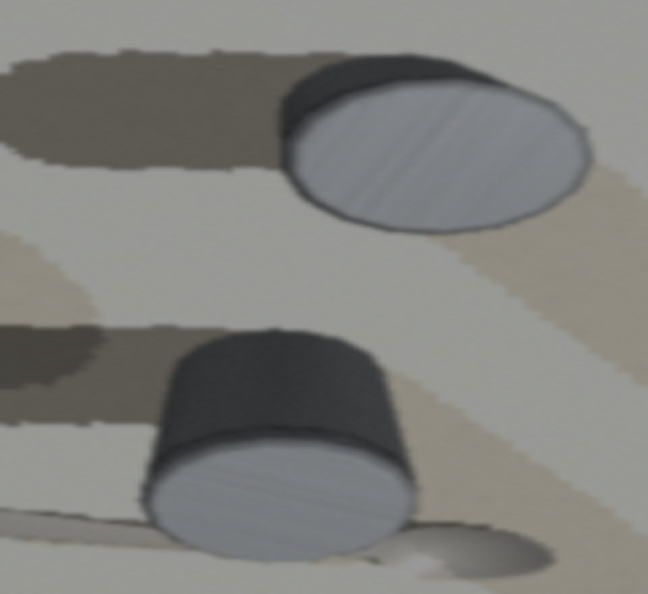

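```bash
python3 -m creep '[[0.013,-0.015,0.02,0,0,0,1],[0.0264,-0.03,0.05,0,0,0,1],[0.0264,-0.03,0.08,0,0,0,1],[0.0264,-0.03,0.12,0,0,0,1],[0.0264,-0.03,0.155,0,0,0,1],[0.0264,-0.03,0.18,0,0,0,1],[0.0264,-0.03,0.185,0,0,0,1],[0.0264,-0.03,0.185,0,0,0,1]]' 60
python3 - <<'E'
from h import *
o,im=snap("wrist","w3"); print(o["ee_pos"],o["tcp_rot"],o["time"],o["qd"].round(2)); delta([.4725,.363,.065],7.2)
E
```

```text
time: 1.8
ee_pos: [0.4716, 0.3635, 0.0661]
tcp_rot: [180.0, 0.1, 7.3]
wrist_force: [-0.4, 0.5, 0.6]
opening: 0.0854
[0.4716 0.3635 0.0661] [179.9702   0.0624   7.3474] 1.8 [-0.49 -1.    2.64  0.84  0.05  0.22]
delta [-0.      0.0008  0.0024] [-0.0005 -0.0007  0.002 ]
```

View pics/w3.png

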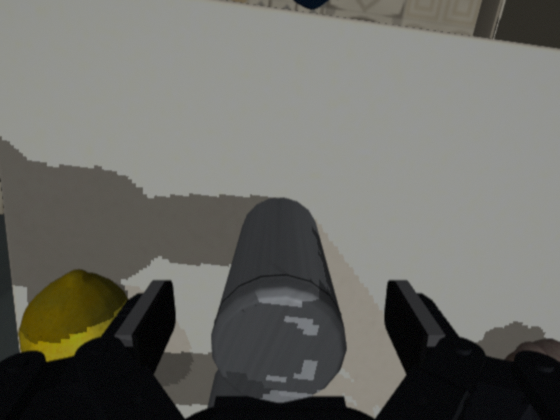

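The canister stands centred between the open fingers, with its lid at about (280,337). I'll close, then lift a little.

```bash
python3 -m creep '[[0,0,0,0,0,0,0],[0,0,0,0,0,0,0],[0,0,0,0,0,0,0],[0,0,0,0,0,0,0],[0,0,0,0,0,0,0],[0,0,0,0,0,0,0]]' 60
python3 -c "
from h import *
o=bot.get_obs();print(o['ee_pos'],o['wrist_force'],o['torque'])"
python3 -m creep '[[0,0,-0.004,0,0,0,0],[0,0,-0.012,0,0,0,0],[0,0,-0.02,0,0,0,0],[0,0,-0.02,0,0,0,0],[0,0,-0.02,0,0,0,0],[0,0,-0.02,0,0,0,0]]'
python3 -c "
from h import *
o=bot.get_obs();print(o['ee_pos'],o['wrist_force'],o['torque'],o['qd'].round(2))"
```

```text
time: 2.45
ee_pos: [0.4728, 0.3635, 0.0678]
tcp_rot: [-179.9, -0.1, 7.2]
wrist_force: [-2.2, 0.3, 5.7]
opening: 0.0451
[0.4728 0.3635 0.0678] [-2.1916  0.3262  5.689 ] [-0.16    0.6862 -0.0191]
time: 3.05
ee_pos: [0.4726, 0.363, 0.0859]
tcp_rot: [180.0, 0.0, 7.2]
wrist_force: [0.5, -0.8, -2.3]
opening: 0.0453
[0.4726 0.363  0.0859] [ 0.5032 -0.81   -2.3224] [-0.0482 -0.0134  0.0048] [ 0.07  0.02 -0.2   0.08 -0.03  0.01]
```

```bash
for i in 1 2 3; do python3 -m creep '[[0,0,0,0,0,0,0]]' | grep wrist_force; done
python3 -c "
from h import *
o,im=snap('side','s1')
cv2.imwrite('pics/s1c.png',cv2.resize(im[100:260,160:320],None,fx=3.5,fy=3.5,interpolation=cv2.INTER_CUBIC)); print(o['wrist_force'],o['ee_pos'],o['torque'])"
```

```text
wrist_force: [-0.1, -1.1, -3.4]
wrist_force: [0.6, 0.4, -3.0]
wrist_force: [0.0, 0.6, -3.3]
[ 0.0164  0.6016 -3.2528] [0.4726 0.3631 0.0861] [ 0.0323  0.0188 -0.0066]
```

View pics/s1c.png

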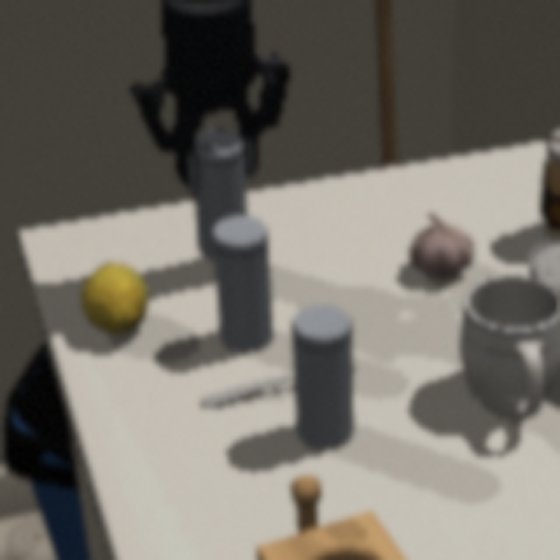

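Canister A reads about −3.2 N, so it is half full, and the side view shows it lifted clear. I'll set it back down and move to B.

```bash
python3 -m creep '[[0,0,0.01,0,0,0,0],[0,0,0.017,0,0,0,0],[0,0,0.0195,0,0,0,0],[0,0,0.0195,0,0,0,0],[0,0,0.0195,0,0,0,1],[0,0,0.0195,0,0,0,1],[0,0,0.0195,0,0,0,1]]'
python3 -c "
from h import *
delta([.4645,.2475,.13],7.2)"
python3 -m creep '[[0,0,0,0,0,0,1],[0,0,-0.015,0,0,0,1],[0,0,-0.045,0,0,0,1],[0,0,-0.065,0,0,0,1],[-0.01,0.03,-0.065,0,0,0,1],[-0.015,0.07,-0.065,0,0,0,1],[-0.0224,0.1135,-0.065,0,0,0,1],[-0.0224,0.1135,-0.065,0,0,0,1]]'
python3 -c "
from h import *
delta([.4645,.2475,.065],7.2)
o,im=snap('wrist','w4');print(o['time'])"
```

```text
time: 4.1
ee_pos: [0.4727, 0.3631, 0.0665]
tcp_rot: [180.0, 0.0, 7.2]
wrist_force: [-0.3, 0.6, -0.2]
opening: 0.0848
delta [-0.0227  0.1136 -0.0635] [0.0001 0.     0.0003]
time: 4.9
ee_pos: [0.4647, 0.2442, 0.1335]
tcp_rot: [180.0, -0.1, 7.0]
wrist_force: [0.7, 1.2, 0.6]
opening: 0.0854
delta [ 0.0001 -0.0034  0.0684] [ 0.0006 -0.0011 -0.0029]
4.9
```

View pics/w4.png

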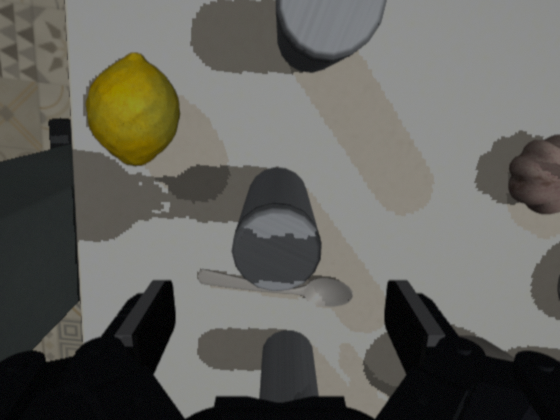

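```bash
python3 -c "
from h import *
o,im=snap('wrist','w5');print(o['time'],o['ee_pos'],o['qd'].round(1))
g=cv2.resize(im[190:310,210:350],None,fx=4,fy=4,interpolation=cv2.INTER_CUBIC);cv2.imwrite('pics/w5c.png',g)
print(proj('wrist',[.4645,.2475,.11],o))
delta([.4645,.2475,.065],7.2)"
```

```text
4.95 [0.4651 0.246  0.1334] [ 2.4  1.9  1.5 -1.   0.6  1.4]
[276.6237 255.2719]
delta [-0.0007 -0.0003  0.0682] [-0.0008 -0.0017 -0.0014]
```

View pics/w5c.png

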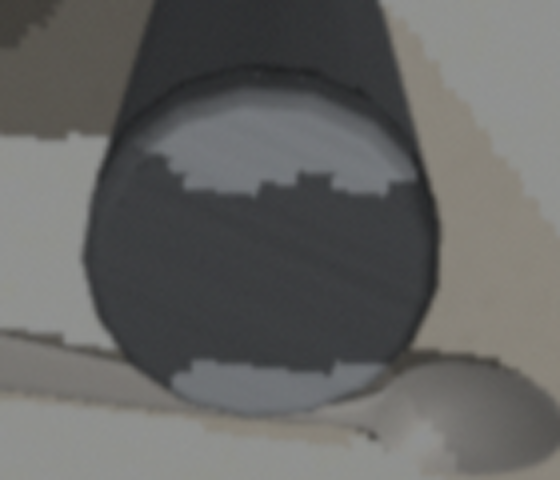

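```bash
python3 -m creep '[[0,-0.001,0.03,0,0,0,1],[0,-0.001,0.055,0,0,0,1],[0,-0.001,0.066,0,0,0,1],[0,-0.001,0.066,0,0,0,1],[0,-0.001,0.066,0,0,0,0],[0,-0.001,0.066,0,0,0,0],[0,-0.001,0.066,0,0,0,0],[0,-0.001,0.066,0,0,0,0]]' 60
python3 -m creep '[[0,0,0,0,0,0,0],[0,0,-0.005,0,0,0,0],[0,0,-0.013,0,0,0,0],[0,0,-0.02,0,0,0,0],[0,0,-0.02,0,0,0,0],[0,0,-0.02,0,0,0,0],[0,0,-0.02,0,0,0,0]]'
for i in 1 2 3; do python3 -m creep '[[0,0,0,0,0,0,0]]' | grep wrist_force; done
```

```text
time: 5.8
ee_pos: [0.4648, 0.249, 0.0673]
tcp_rot: [-179.9, -0.1, 7.2]
wrist_force: [-3.2, -0.5, 6.6]
opening: 0.045
time: 6.5
ee_pos: [0.4645, 0.2486, 0.0855]
tcp_rot: [180.0, 0.0, 7.2]
wrist_force: [-0.1, -0.4, -1.2]
opening: 0.045
wrist_force: [-0.2, -0.0, -0.8]
wrist_force: [0.1, 1.2, -1.6]
wrist_force: [-0.3, 0.1, -2.2]
```

B reads about −1.45 N on average, so it is empty. I'll put it down and weigh C.

```bash
python3 -m creep '[[0,0,0.01,0,0,0,0],[0,0,0.017,0,0,0,0],[0,0,0.0195,0,0,0,0],[0,0,0.0195,0,0,0,0],[0,0,0.0195,0,0,0,1],[0,0,0.0195,0,0,0,1],[0,0,0.0195,0,0,0,1],[0,0,0.0195,0,0,0,1]]'
python3 -m creep '[[0,0,-0.015,0,0,0,1],[0,0,-0.045,0,0,0,1],[0,0,-0.065,0,0,0,1],[0.001,0.03,-0.065,0,0,0,1],[0.004,0.07,-0.065,0,0,0,1],[0.006,0.115,-0.065,0,0,0,1],[0.0073,0.147,-0.065,0,0,0,1],[0.0073,0.147,-0.065,0,0,0,1]]'
python3 -m creep '[[0,0,0,0,0,0,1],[0,0,0,0,0,0,1]]'
python3 -c "
from h import *
o,im=snap('wrist','w6');print(o['time'],o['ee_pos'],o['qd'].round(1))
g=cv2.resize(im[190:310,210:350],None,fx=4,fy=4,interpolation=cv2.INTER_CUBIC);cv2.imwrite('pics/w6c.png',g)
print(proj('wrist',[.4901,.1043,.11],o))
delta([.4901,.1043,.065],7.2)"
```

```text
time: 7.6
ee_pos: [0.4645, 0.2486, 0.066]
tcp_rot: [180.0, 0.0, 7.2]
wrist_force: [-0.7, -0.4, 0.5]
opening: 0.0853
time: 8.4
ee_pos: [0.4909, 0.1007, 0.1326]
tcp_rot: [180.0, -0.1, 7.0]
wrist_force: [-0.5, 0.8, -0.1]
opening: 0.0854
time: 8.6
ee_pos: [0.4904, 0.1043, 0.1318]
tcp_rot: [-180.0, -0.0, 7.2]
wrist_force: [1.1, 0.1, 0.5]
opening: 0.0849
8.6 [0.4904 0.1043 0.1318] [ 0.7  0.1 -0.2 -0.2 -0.  -0.1]
[276.9321 259.4704]
delta [-0.0002  0.0003  0.0667] [-0.0002 -0.0003  0.0014]
```

View pics/w6c.png

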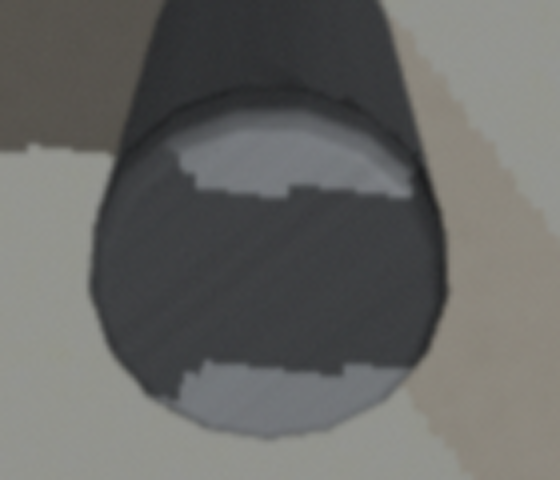

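View pics/w6.png

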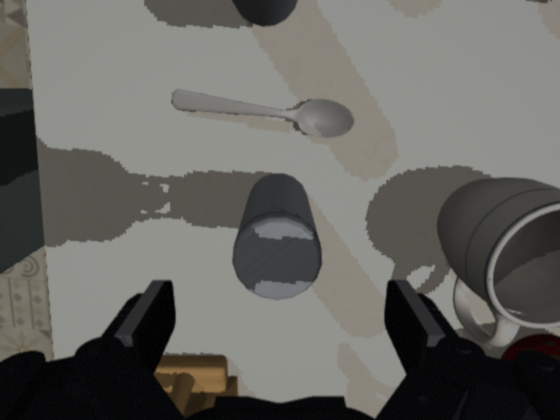

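The lid of C is at about (277,257), where it should be. The mug's handle at about (460,300) may be near the right-hand finger, so I'll check the clearance.

```bash
python3 -c "
from h import *
o=bot.get_obs()
o=dict(o)
for z in (.03,.06,.08): print(z,onplane('wrist',455,290,z,o),onplane('wrist',485,342,z,o),onplane('wrist',440,220,z,o))
f=lambda x,y:(x,y)
for z in (.03,.06,.08): print('top',onplane('top',285,149,z),onplane('top',255,161,z))
"
```

```text
0.03 [0.6315 0.0587 0.03  ] [0.6682 0.0161 0.03  ] [0.6054 0.1121 0.03  ]
0.06 [0.6131 0.0739 0.06  ] [0.6453 0.0365 0.06  ] [0.5902 0.1208 0.06  ]
0.08 [0.6008 0.084  0.08  ] [0.63   0.0501 0.08  ] [0.5801 0.1266 0.08  ]
top [0.6431 0.0437 0.03  ] [0.6165 0.1146 0.03  ]
top [0.6347 0.0432 0.06  ] [0.6089 0.1121 0.06  ]
top [0.6291 0.0429 0.08  ] [0.6038 0.1105 0.08  ]
```

```bash
python3 -m creep '[[0,-0.0007,0.03,0,0,0,1],[0,-0.0007,0.055,0,0,0,1],[0,-0.0007,0.066,0,0,0,1],[0,-0.0007,0.066,0,0,0,1],[0,-0.0007,0.066,0,0,0,0],[0,-0.0007,0.066,0,0,0,0],[0,-0.0007,0.066,0,0,0,0],[0,-0.0007,0.066,0,0,0,0]]' 80
python3 -m creep '[[0,0,0,0,0,0,0],[0,0,-0.005,0,0,0,0],[0,0,-0.013,0,0,0,0],[0,0,-0.02,0,0,0,0],[0,0,-0.02,0,0,0,0],[0,0,-0.02,0,0,0,0],[0,0,-0.02,0,0,0,0]]'
for i in 1 2 3; do python3 -m creep '[[0,0,0,0,0,0,0]]' | grep wrist_force; done
```

```text
time: 9.45
ee_pos: [0.4904, 0.1046, 0.0669]
tcp_rot: [-180.0, -0.1, 7.2]
wrist_force: [-3.4, -2.0, 7.7]
opening: 0.0449
time: 10.15
ee_pos: [0.49, 0.1044, 0.0849]
tcp_rot: [180.0, 0.0, 7.2]
wrist_force: [-0.2, -0.2, -6.3]
opening: 0.0447
wrist_force: [0.4, -0.3, -7.0]
wrist_force: [-0.7, 0.2, -6.9]
wrist_force: [-0.3, 0.2, -7.4]
```

C reads about −7 N, so it is full. I'll lift it above post height and move beside the rack, so the wrist camera can see the wells past the canister.

```bash
python3 -m creep '[[0,0,-0.02,0,0,0,0],[0,0,-0.06,0,0,0,0],[0,0.01,-0.1,0,0,0,0],[0.004,0.04,-0.125,0,0,0,0],[0.008,0.08,-0.125,0,0,0,0],[0.012,0.12,-0.125,0,0,0,0],[0.015,0.16,-0.125,0,0,0,0],[0.0166,0.188,-0.125,0,0,0,0]]' 80
python3 -m creep '[[0,0,0,0,0,0,0],[0,0,0,0,0,0,0],[0,0,0,0,0,0,0]]'
python3 -c "
from h import *
o,im=snap('wrist','w7');print(o['time'],o['ee_pos'],o['tcp_rot'],o['qd'].round(1),o['wrist_force'])
for p in [(.4377,-.1222),(.4504,-.2212),(.4626,-.3201)]: print(proj('wrist',[*p,.07],o))
"
```

```text
time: 11.25
ee_pos: [0.5305, -0.0823, 0.2102]
tcp_rot: [180.0, -0.0, 7.2]
wrist_force: [0.2, 1.5, -6.3]
opening: 0.0449
time: 11.55
ee_pos: [0.5302, -0.0795, 0.2102]
tcp_rot: [-180.0, 0.0, 7.2]
wrist_force: [-1.3, -0.4, -6.0]
opening: 0.0451
11.55 [ 0.5302 -0.0795  0.2102] [-179.9806    0.0115    7.2329] [ 0.6 -0.2 -0.2  0.  -0.1 -0. ] [-1.3068 -0.3794 -5.979 ]
[161.7278 231.2787]
[172.6786 332.978 ]
[181.2823 417.3594]
```

View pics/w7.png

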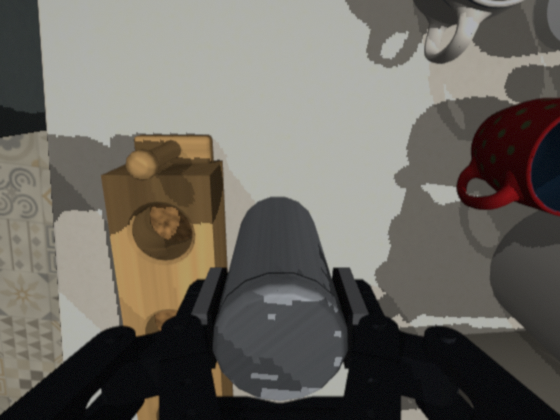

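```bash
python3 -c "
import cv2
a=cv2.imread('pics/w7.png');cv2.imwrite('pics/w7c.png',cv2.resize(a[180:280,100:240],None,fx=5,fy=5,interpolation=cv2.INTER_CUBIC))
cv2.imwrite('pics/w7d.png',cv2.resize(a[260:410,200:360],None,fx=4,fy=4,interpolation=cv2.INTER_CUBIC))
"
```

```text
(no output)
```

View pics/w7c.png

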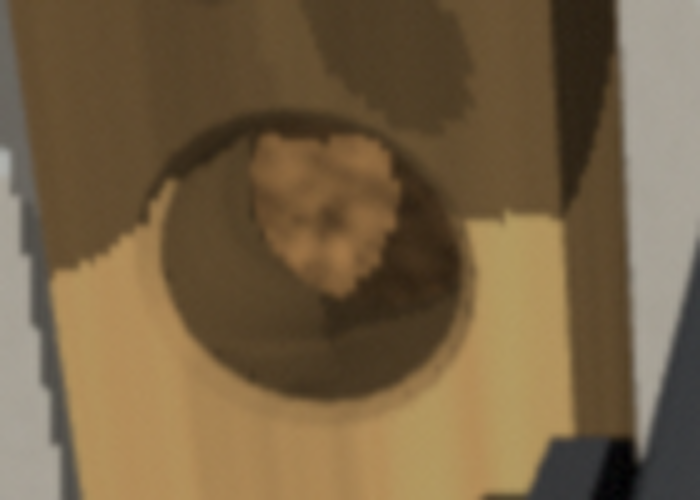

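View pics/w7d.png

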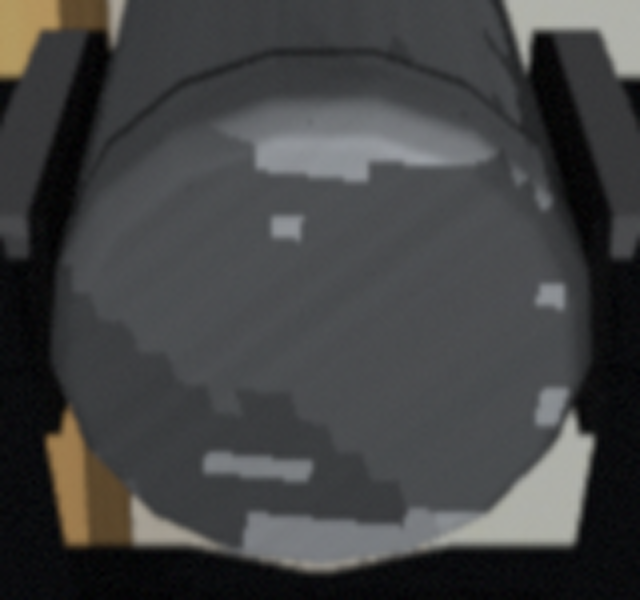

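```bash
python3 -c "
from h import *
o=dict(bot.get_obs()); o['ee_pos']=np.array([.5302,-.0795,.2102]);o['tcp_rot']=np.array([180,0,7.23])
print(onplane('wrist',161.9,232.6,.07,o))
for v in (337,342): 
  for dz in (.044,.041): 
    X=onplane('wrist',280.2,v,.2102+dz,o); print(v,dz,Ro.from_euler('xyz',o['tcp_rot'],degrees=True).inv().apply(X-o['ee_pos']))
print(onplane('top',334.72,235.94,.103))
"
```

```text
[ 0.4379 -0.1234  0.07  ]
337 0.044 [ 0.0013 -0.0039 -0.044 ]
337 0.041 [ 0.0013 -0.0017 -0.041 ]
342 0.044 [ 0.0013 -0.002  -0.044 ]
342 0.041 [ 0.0013  0.0003 -0.041 ]
[ 0.4295 -0.0577  0.103 ]
```

The well mouth in the wrist view is at about (162,232.6), which agrees with the top view to 1 mm. I'll move over the well and down to just above its mouth.

```bash
python3 -m creep '[[-0.025,0.008,0,0,0,0,0],[-0.055,0.018,0,0,0,0,0],[-0.08,0.026,0,0,0,0,0],[-0.097,0.0314,0.01,0,0,0,0],[-0.097,0.0314,0.035,0,0,0,0],[-0.097,0.0314,0.055,0,0,0,0],[-0.097,0.0314,0.06,0,0,0,0],[-0.097,0.0314,0.06,0,0,0,0]]' 80
python3 -m creep '[[0,0,0,0,0,0,0],[0,0,0,0,0,0,0]]'
python3 -c "
from h import *
o,im=snap('wrist','w8');print(o['time'],o['ee_pos'],o['tcp_rot'],o['qd'].round(1),o['wrist_force'])
snap('side','s8')
delta([.4379,-.123,.14],7.2)
"
```

```text
time: 12.4
ee_pos: [0.4377, -0.1227, 0.15]
tcp_rot: [-180.0, 0.1, 7.3]
wrist_force: [0.3, -0.4, -6.6]
opening: 0.0449
time: 12.6
ee_pos: [0.4386, -0.1233, 0.1515]
tcp_rot: [180.0, -0.1, 7.2]
wrist_force: [-0.2, -0.2, -6.8]
opening: 0.0449
12.6 [ 0.4386 -0.1233  0.1515] [179.9621  -0.0878   7.2441] [-0.2  0.1 -0.2 -0.1  0.1 -0.1] [-0.1539 -0.1887 -6.8391]
delta [-0.0005 -0.0004  0.0111] [ 0.0005 -0.0011  0.0006]
```

View pics/w8.png

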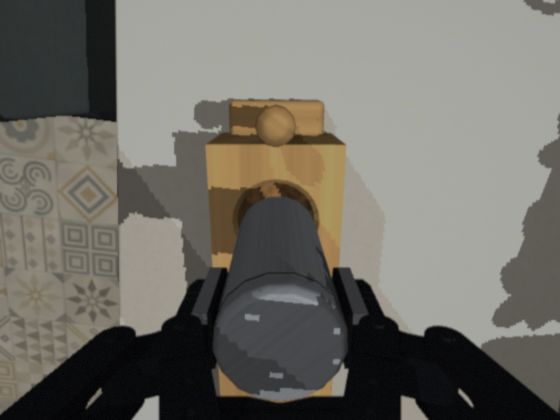

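View pics/s8.png

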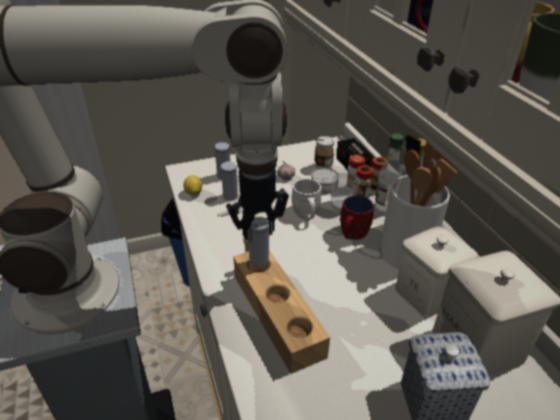

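```bash
python3 -c "
from h import *
a=cv2.imread('pics/w8.png');cv2.imwrite('pics/w8c.png',cv2.resize(a[165:265,210:350],None,fx=5,fy=5,interpolation=cv2.INTER_CUBIC))
o=dict(bot.get_obs()); o['ee_pos']=np.array([.4382,-.1230,.1512]);o['tcp_rot']=np.array([180,0,7.2])
R=Ro.from_euler('xyz',o['tcp_rot'],degrees=True)
for off in([0,0],[0,-.002]):
  c=o['ee_pos']+R.apply([off[0],off[1],.067])
  print('base', [proj('wrist',c+R.apply([.023*np.cos(t),.023*np.sin(t),0]),o).round(1) for t in (-np.pi/2,0,np.pi)])
w=np.array([.4379,-.123,.07])
for r in(.0285,.0255):
  print('ring',[proj('wrist',w+R.apply([r*np.cos(t),r*np.sin(t),0]),o).round(1) for t in (-np.pi/2,0,np.pi)])
"
```

```text
base [array([277.9, 191.4]), array([315.3, 227.6]), array([240.5, 227.6])]
base [array([277.9, 188.1]), array([315.4, 224.6]), array([240.4, 224.5])]
ring [array([277.5, 177.1]), array([321.3, 219.9]), array([233.9, 219.9])]
ring [array([277.5, 181.7]), array([316.7, 219.9]), array([238.5, 219.9])]
```

View pics/w8c.png

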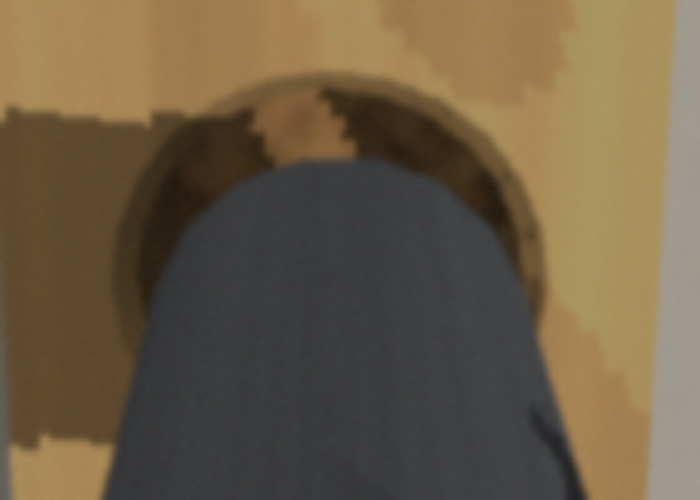

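The well ring is centred near u=275.6 and the canister base near u=278, and the base sits about 2 mm too far in tool y. I'll shift by −1.3 mm in x and −1.5 mm in y, then enter gently.

```bash
python3 -m creep '[[-0.0013,-0.0015,0.005,0,0,0,0],[-0.0013,-0.0015,0.011,0,0,0,0],[-0.0013,-0.0015,0.015,0,0,0,0],[-0.0013,-0.0015,0.018,0,0,0,0],[-0.0013,-0.0015,0.021,0,0,0,0]]'
python3 -m creep '[[0,0,0.003,0,0,0,0],[0,0,0.006,0,0,0,0],[0,0,0.008,0,0,0,0]]'
```

```text
time: 13.2
ee_pos: [0.4364, -0.122, 0.1289]
tcp_rot: [-180.0, 0.0, 7.2]
wrist_force: [-0.0, 0.7, -6.8]
opening: 0.0449
time: 13.5
ee_pos: [0.4365, -0.122, 0.121]
tcp_rot: [-180.0, 0.0, 7.2]
wrist_force: [0.1, 0.2, -7.1]
opening: 0.0447
```

```bash
python3 -m creep '[[0,0,0.002,0,0,0,0],[0,0,0.004,0,0,0,0],[0,0,0.006,0,0,0,0]]' | grep -E "ee|force"
```

```text
ee_pos: [0.4366, -0.122, 0.1152]
wrist_force: [0.5, 0.5, -5.8]
```

```bash
python3 -m creep '[[0,0,0.002,0,0,0,0],[0,0,0.004,0,0,0,0],[0,0,0.006,0,0,0,0]]' | grep -E "ee|force"
```

```text
ee_pos: [0.4365, -0.122, 0.1091]
wrist_force: [-0.1, 0.5, -7.2]
```

```bash
python3 -m creep '[[0,0,0.002,0,0,0,0],[0,0,0.004,0,0,0,0]]' | grep -E "ee|force"
```

```text
ee_pos: [0.4365, -0.122, 0.1051]
wrist_force: [-0.8, 0.2, -5.7]
```

```bash
python3 -m creep '[[0,0,0.002,0,0,0,0],[0,0,0.004,0,0,0,0]]' | grep -E "ee|force"
```

```text
ee_pos: [0.4365, -0.122, 0.1011]
wrist_force: [-0.3, -0.2, -6.3]
```

```bash
python3 -m creep '[[0,0,0.0015,0,0,0,0],[0,0,0.003,0,0,0,0]]' | grep -E "ee|force"
```

```text
ee_pos: [0.4365, -0.122, 0.0982]
wrist_force: [-0.0, -0.3, -7.4]
```

```bash
python3 -m creep '[[0,0,0.002,0,0,0,0],[0,0,0.004,0,0,0,0]]' | grep -E "ee|force"
```

```text
ee_pos: [0.4366, -0.122, 0.0942]
wrist_force: [-0.8, 0.7, -4.0]
```

```bash
python3 -m creep '[[0,0,0.002,0,0,0,0],[0,0,0.003,0,0,0,0]]' | grep -E "ee|force"
```

```text
ee_pos: [0.4366, -0.1221, 0.0917]
wrist_force: [-1.7, 0.8, 0.7]
```

The floor is felt: Fz went from −7 to +0.7 N over about 4 mm, so the full weight is supported. Releasing.

```bash
python3 -m creep '[[0,0,0,0,0,0,0],[0,0,0,0,0,0,0]]' | grep -E "ee|force"
python3 -m creep '[[0,0,0,0,0,0,0.3],[0,0,0,0,0,0,1],[0,0,0,0,0,0,1],[0,0,0,0,0,0,1]]'
python3 -m creep '[[0,0,-0.01,0,0,0,1],[0,0,-0.04,0,0,0,1],[0,0,-0.08,0,0,0,1],[0,0,-0.08,0,0,0,1]]'
python3 -c "
from h import *
o,im=snap('wrist','w9');print(o['time'],o['ee_pos'],o['wrist_force'])
delta([.4725,.363,.172],7.2)
"
```

```text
ee_pos: [0.4366, -0.122, 0.0917]
wrist_force: [-2.5, -0.1, 1.7]
time: 15.7
ee_pos: [0.4368, -0.122, 0.0914]
tcp_rot: [180.0, -0.0, 7.2]
wrist_force: [0.8, 1.4, -0.4]
opening: 0.0849
time: 16.1
ee_pos: [0.4384, -0.1225, 0.177]
tcp_rot: [179.8, -0.4, 7.2]
wrist_force: [-0.1, -0.4, 0.0]
opening: 0.0849
16.1 [ 0.4384 -0.1225  0.177 ] [-0.1304 -0.3677  0.0056]
delta [ 0.0953 -0.4772  0.002 ] [ 0.002  -0.0047  0.0003]
```

View pics/w9.png

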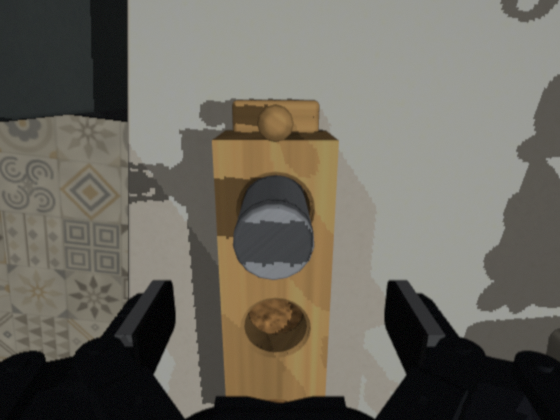

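The full canister stands upright in the post well, with its lid at about (273,240) and the middle well at about (277,327). I'm going back for A, the half-full one.

```bash
python3 -m creep '[[0.004,-0.02,0,0,0,0,1],[0.013,-0.065,0,0,0,0,1],[0.023,-0.11,0,0,0,0,1],[0.032,-0.155,0,0,0,0,1],[0.041,-0.2,0,0,0,0,1],[0.05,-0.245,0,0,0,0,1],[0.059,-0.29,0,0,0,0,1],[0.068,-0.335,0,0,0,0,1]]' 60
python3 -m creep '[[0.009,-0.045,0,0,0,0,1],[0.018,-0.09,0,0,0,0,1],[0.0265,-0.125,0,0,0,0,1],[0.0287,-0.1416,0.02,0,0,0,1],[0.0287,-0.1416,0.05,0,0,0,1],[0.0287,-0.1416,0.05,0,0,0,1]]'
python3 -c "
from h import *
o,im=snap('wrist','w10');print(o['time'],o['ee_pos'],o['qd'].round(1))
g=cv2.resize(im[190:310,210:350],None,fx=4,fy=4,interpolation=cv2.INTER_CUBIC);cv2.imwrite('pics/w10c.png',g)
print(proj('wrist',[.4725,.3632,.11],o))
delta([.4725,.3632,.065],7.2)"
```

```text
time: 16.95
ee_pos: [0.4614, 0.2208, 0.1707]
tcp_rot: [180.0, 0.0, 7.2]
wrist_force: [0.9, -0.1, 0.3]
opening: 0.0852
time: 17.55
ee_pos: [0.4706, 0.3622, 0.1164]
tcp_rot: [179.8, 0.4, 7.3]
wrist_force: [-0.8, -0.1, -0.5]
opening: 0.0854
17.55 [0.4706 0.3622 0.1164] [-1.  -2.1  3.8  3.7  0.  -0.1]
[281.7976 272.7303]
delta [ 0.0015 -0.0009  0.054 ] [0.0025 0.0041 0.0007]
```

View pics/w10c.png

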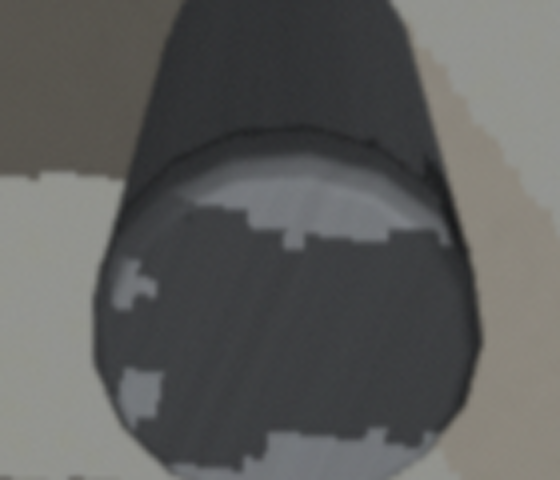

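```bash
python3 -m creep '[[0,-0.0003,0.025,0,0,0,1],[0,-0.0003,0.048,0,0,0,1],[0,-0.0003,0.0555,0,0,0,1],[0,-0.0003,0.0555,0,0,0,1],[0,-0.0003,0.0555,0,0,0,0],[0,-0.0003,0.0555,0,0,0,0],[0,-0.0003,0.0555,0,0,0,0],[0,-0.0003,0.0555,0,0,0,0]]' 70
python3 -m creep '[[0,0,0,0,0,0,0],[0,0,-0.01,0,0,0,0],[0,0,-0.04,0,0,0,0],[0,0,-0.08,0,0,0,0],[0,0,-0.12,0,0,0,0],[0,0,-0.14,0,0,0,0]]'
python3 -c "
from h import *
print(bot.get_obs()['wrist_force']);delta([.4493,-.2211,.206],7.2)"
```

```text
time: 18.4
ee_pos: [0.4727, 0.3637, 0.0675]
tcp_rot: [-179.9, -0.1, 7.2]
wrist_force: [-3.4, -0.8, 6.6]
opening: 0.0452
time: 19.0
ee_pos: [0.473, 0.3636, 0.2103]
tcp_rot: [-179.9, -0.2, 7.2]
wrist_force: [-0.3, 0.4, -2.7]
opening: 0.0448
[-0.282   0.4074 -2.7317]
delta [-0.0971  0.5771  0.0027] [-0.0022 -0.0038  0.0003]
```

```bash
python3 -m creep '[[-0.003,0.02,-0.02,0,0,0,0],[-0.01,0.06,-0.04,0,0,0,0],[-0.0175,0.105,-0.055,0,0,0,0],[-0.025,0.15,-0.055,0,0,0,0],[-0.0325,0.195,-0.055,0,0,0,0],[-0.04,0.24,-0.055,0,0,0,0],[-0.0475,0.285,-0.055,0,0,0,0],[-0.055,0.33,-0.055,0,0,0,0]]' | grep ee
python3 -m creep '[[-0.0075,0.045,0,0,0,0,0],[-0.015,0.09,0,0,0,0,0],[-0.0225,0.135,0,0,0,0,0],[-0.03,0.18,0,0,0,0,0],[-0.037,0.22,0,0,0,0,0],[-0.0415,0.247,0.02,0,0,0,0],[-0.0415,0.247,0.055,0,0,0,0],[-0.0415,0.247,0.085,0,0,0,0]]'
python3 -m creep '[[0,0,0.022,0,0,0,0],[0,0,0.022,0,0,0,0],[0,0,0.022,0,0,0,0]]'
python3 -c "
from h import *
o,im=snap('wrist','w11');print(o['time'],o['ee_pos'],o['qd'].round(1),o['wrist_force'])
cv2.imwrite('pics/w11c.png',cv2.resize(im[165:265,210:350],None,fx=5,fy=5,interpolation=cv2.INTER_CUBIC))
delta([.4493,-.2211,.1515],7.2)"
```

```text
ee_pos: [0.4588, 0.0273, 0.2615]
time: 20.6
ee_pos: [0.4489, -0.2223, 0.1749]
tcp_rot: [180.0, 0.0, 7.1]
wrist_force: [0.4, -0.1, -3.6]
opening: 0.045
time: 20.9
ee_pos: [0.4493, -0.2212, 0.1548]
tcp_rot: [180.0, -0.0, 7.2]
wrist_force: [-0.2, 0.4, -2.3]
opening: 0.0453
20.9 [ 0.4493 -0.2212  0.1548] [ 0.1 -0.5  1.7  0.1 -0.   0. ] [-0.242   0.3628 -2.2821]
delta [-0.0004 -0.0004  0.004 ] [ 0.0009 -0.0014  0.0005]
```

View pics/w11.png

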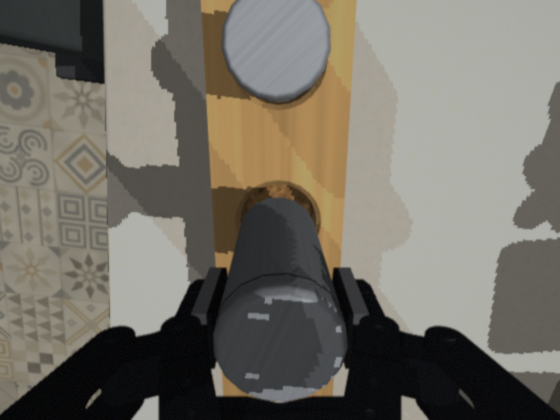

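View pics/w11c.png

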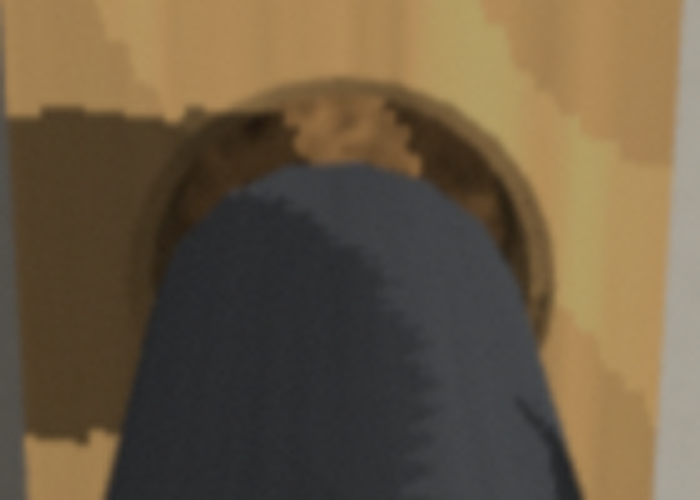

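The ring is centred at u≈278.5 and the canister at u≈279, so they are aligned, with about 0.7 mm to take off in y. Descending.

```bash
python3 -m creep '[[0,-0.0007,0.006,0,0,0,0],[0,-0.0007,0.012,0,0,0,0],[0,-0.0007,0.016,0,0,0,0],[0,-0.0007,0.019,0,0,0,0],[0,-0.0007,0.022,0,0,0,0]]'
python3 -m creep '[[0,0,0.003,0,0,0,0],[0,0,0.006,0,0,0,0],[0,0,0.009,0,0,0,0]]' | grep -E "ee|force"
```

```text
time: 21.45
ee_pos: [0.4492, -0.2205, 0.1315]
tcp_rot: [-180.0, 0.0, 7.2]
wrist_force: [-0.3, 0.0, -3.9]
opening: 0.0451
ee_pos: [0.4492, -0.2206, 0.1226]
wrist_force: [-0.8, 0.6, -3.4]
```

```bash
python3 -m creep '[[0,0,0.002,0,0,0,0],[0,0,0.004,0,0,0,0],[0,0,0.006,0,0,0,0]]' | grep -E "ee|force"
```

```text
ee_pos: [0.4493, -0.2206, 0.1167]
wrist_force: [-0.3, -0.1, -3.1]
```

```bash
python3 -m creep '[[0,0,0.002,0,0,0,0],[0,0,0.004,0,0,0,0]]' | grep -E "ee|force"
```

```text
ee_pos: [0.4492, -0.2206, 0.1127]
wrist_force: [-0.2, -0.2, -2.8]
```

```bash
python3 -m creep '[[0,0,0.002,0,0,0,0],[0,0,0.004,0,0,0,0]]' | grep -E "ee|force"
```

```text
ee_pos: [0.4493, -0.2207, 0.1092]
wrist_force: [-3.1, 0.7, 5.3]
```

```bash
python3 -m creep '[[0,0,0.0015,0,0,0,0],[0,0,0.003,0,0,0,0]]' | grep -E "ee|force"
```

```text
ee_pos: [0.4493, -0.2208, 0.1067]
wrist_force: [-4.0, -0.2, 9.4]
```

```bash
python3 -m creep '[[0,0,0.0015,0,0,0,0],[0,0,0.0025,0,0,0,0]]' | grep -E "ee|force"
```

```text
ee_pos: [0.4493, -0.2208, 0.1047]
wrist_force: [-5.3, 1.4, 14.0]
```

I overshot by about 7 mm because I issued those moves together. The contact peaked near 17 N, still under the 25 N limit. Backing off until the weight is just carried.

```bash
python3 -m creep '[[0,0,-0.003,0,0,0,0],[0,0,-0.006,0,0,0,0],[0,0,-0.006,0,0,0,0],[0,0,-0.006,0,0,0,0]]' | grep -E "ee|force"
```

```text
ee_pos: [0.4493, -0.2207, 0.1094]
wrist_force: [-1.6, 0.1, 3.7]
```

```bash
python3 -m creep '[[0,0,-0.0013,0,0,0,0],[0,0,-0.0013,0,0,0,0],[0,0,-0.0013,0,0,0,0]]' | grep -E "ee|force"
python3 -m creep '[[0,0,0,0,0,0,0]]' | grep -E "ee|force"
```

```text
ee_pos: [0.4493, -0.2206, 0.1104]
wrist_force: [-0.2, 0.4, 1.4]
ee_pos: [0.4493, -0.2206, 0.1105]
wrist_force: [-1.2, 0.3, 1.7]
```

```bash
python3 -m creep '[[0,0,0,0,0,0,0.3],[0,0,0,0,0,0,1],[0,0,0,0,0,0,1],[0,0,0,0,0,0,1],[0,0,-0.01,0,0,0,1],[0,0,-0.045,0,0,0,1],[0,0,-0.08,0,0,0,1],[0,0,-0.08,0,0,0,1]]'
python3 -c "
from h import *
o,im=snap('wrist','w12');print(o['time'],o['ee_pos'],o['qd'].round(1),o['wrist_force'])
delta([.4645,.2487,.19],7.2)"
```

```text
time: 24.45
ee_pos: [0.4508, -0.2213, 0.1961]
tcp_rot: [179.8, -0.4, 7.2]
wrist_force: [1.0, -0.4, 0.7]
opening: 0.0857
24.45 [ 0.4508 -0.2213  0.1961] [ 0.1  1.1 -4.9 -3.6 -0.   0. ] [ 1.0161 -0.4084  0.6794]
delta [ 0.0731 -0.4643  0.0027] [ 0.0026 -0.004   0.0003]
```

View pics/w12.png

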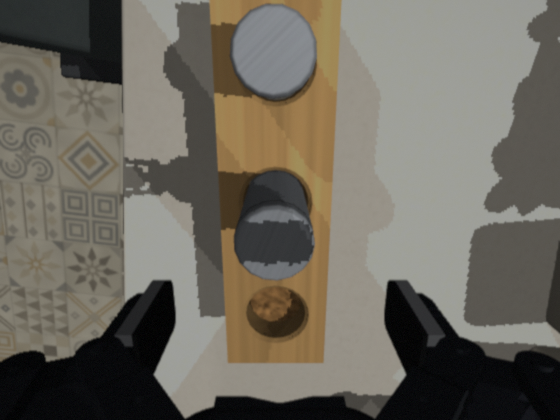

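Both canisters stand upright, with their lids at about (274,52) and (274,240). The far well is empty at about (276,312). Now I'll fetch B, the empty one.

```bash
python3 -m creep '[[0.003,-0.02,0,0,0,0,1],[0.01,-0.065,0,0,0,0,1],[0.0175,-0.11,0,0,0,0,1],[0.025,-0.155,0,0,0,0,1],[0.032,-0.2,0,0,0,0,1],[0.039,-0.245,0,0,0,0,1],[0.046,-0.29,0,0,0,0,1],[0.053,-0.335,0,0,0,0,1]]' 60 | grep ee
python3 -m creep '[[0.007,-0.045,0,0,0,0,1],[0.014,-0.085,0,0,0,0,1],[0.0195,-0.118,0.01,0,0,0,1],[0.0207,-0.1287,0.035,0,0,0,1],[0.0207,-0.1287,0.068,0,0,0,1],[0.0207,-0.1287,0.068,0,0,0,1],[0.0207,-0.1287,0.068,0,0,0,1]]'
python3 -c "
from h import *
o,im=snap('wrist','w13');print(o['time'],o['ee_pos'],o['qd'].round(1))
g=cv2.resize(im[190:330,210:350],None,fx=4,fy=4,interpolation=cv2.INTER_CUBIC);cv2.imwrite('pics/w13c.png',g)
print(proj('wrist',[.4645,.2487,.11],o))
delta([.4645,.2487,.065],7.2)"
```

```text
ee_pos: [0.4591, 0.1202, 0.1902]
time: 26.0
ee_pos: [0.4636, 0.2483, 0.1226]
tcp_rot: [180.0, 0.1, 7.2]
wrist_force: [0.0, 0.3, 0.8]
opening: 0.0855
26.0 [0.4636 0.2483 0.1226] [-0.3 -1.2  2.3  0.4  0.1  0. ]
[279.3533 267.4532]
delta [ 0.0002 -0.0001  0.0588] [-0.0002 -0.0006 -0.0001]
```

View pics/w13c.png

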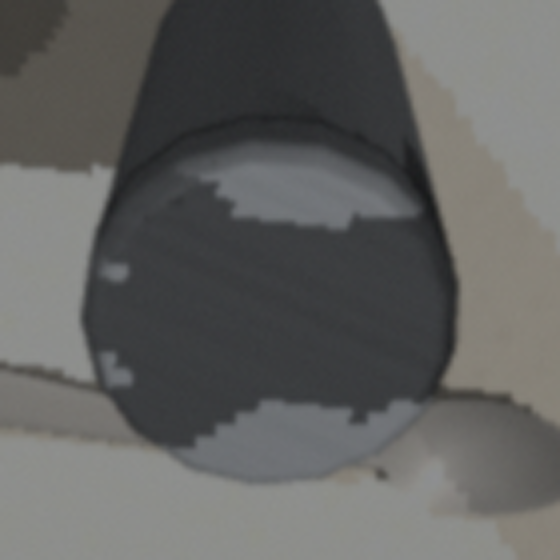

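```bash
python3 -m creep '[[0,0,0.025,0,0,0,1],[0,0,0.048,0,0,0,1],[0,0,0.056,0,0,0,1],[0,0,0.056,0,0,0,1],[0,0,0.056,0,0,0,0],[0,0,0.056,0,0,0,0],[0,0,0.056,0,0,0,0],[0,0,0.056,0,0,0,0]]' 60
python3 -m creep '[[0,0,0,0,0,0,0],[0,0,-0.01,0,0,0,0],[0,0,-0.05,0,0,0,0],[0,0,-0.1,0,0,0,0],[0,0,-0.15,0,0,0,0],[0,0,-0.195,0,0,0,0],[0,0,-0.195,0,0,0,0]]'
python3 -c "
from h import *
print(bot.get_obs()['wrist_force']);delta([.4615,-.3198,.261],7.2)"
```

```text
time: 26.85
ee_pos: [0.4643, 0.249, 0.0681]
tcp_rot: [-180.0, -0.1, 7.2]
wrist_force: [-2.2, -0.9, 7.4]
opening: 0.045
time: 27.55
ee_pos: [0.4654, 0.2494, 0.2691]
tcp_rot: [-179.8, -0.5, 7.2]
wrist_force: [-0.6, 0.2, -2.1]
opening: 0.0447
[-0.5729  0.2009 -2.0555]
delta [-0.0754  0.5642  0.0054] [-0.0036 -0.0094  0.0004]
```

```bash
python3 -m creep '[[-0.003,0.02,0,0,0,0,0],[-0.008,0.06,0,0,0,0,0],[-0.014,0.105,0,0,0,0,0],[-0.02,0.15,0,0,0,0,0],[-0.026,0.195,0,0,0,0,0],[-0.032,0.24,0,0,0,0,0],[-0.038,0.285,0,0,0,0,0],[-0.044,0.33,0,0,0,0,0]]' | grep ee
python3 -m creep '[[-0.006,0.045,0,0,0,0,0],[-0.012,0.09,0,0,0,0,0],[-0.018,0.135,0,0,0,0,0],[-0.024,0.18,0,0,0,0,0],[-0.028,0.21,0,0,0,0,0],[-0.0302,0.2336,0.01,0,0,0,0],[-0.0302,0.2336,0.045,0,0,0,0],[-0.0302,0.2336,0.08,0,0,0,0]]' | grep ee
python3 -m creep '[[0,0,0.02,0,0,0,0],[0,0,0.027,0,0,0,0],[0,0,0.027,0,0,0,0],[0,0,0.027,0,0,0,0]]'
python3 -c "
from h import *
o,im=snap('wrist','w14');print(o['time'],o['ee_pos'],o['qd'].round(1),o['wrist_force'])
cv2.imwrite('pics/w14c.png',cv2.resize(im[165:265,210:350],None,fx=5,fy=5,interpolation=cv2.INTER_CUBIC))
delta([.4615,-.3197,.1515],7.2)"
```

```text
ee_pos: [0.4613, -0.086, 0.2619]
ee_pos: [0.4613, -0.3208, 0.1809]
time: 29.55
ee_pos: [0.4617, -0.3199, 0.1561]
tcp_rot: [179.9, -0.1, 7.2]
wrist_force: [-0.3, -0.6, -0.9]
opening: 0.0447
29.55 [ 0.4617 -0.3199  0.1561] [ 0.  -0.3  0.5 -0.1  0.   0. ] [-0.3079 -0.6047 -0.9247]
delta [-0.0003 -0.0004  0.0047] [ 0.0014 -0.0016  0.0005]
```

View pics/w14c.png

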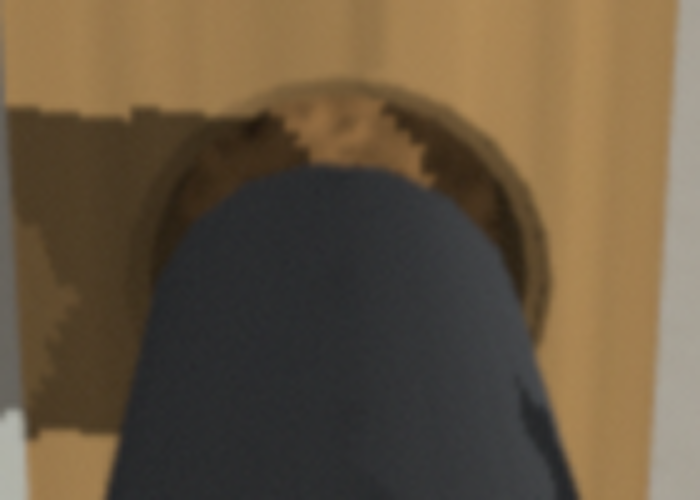

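Same picture as the middle well: ring and canister agree to about 0.5 mm. Descending, and this time checking the force after every short move.

```bash
python3 -m creep '[[-0.0004,-0.0008,0.006,0,0,0,0],[-0.0004,-0.0008,0.012,0,0,0,0],[-0.0004,-0.0008,0.016,0,0,0,0],[-0.0004,-0.0008,0.019,0,0,0,0],[-0.0004,-0.0008,0.022,0,0,0,0]]'
python3 -m creep '[[0,0,0.003,0,0,0,0],[0,0,0.006,0,0,0,0],[0,0,0.009,0,0,0,0]]' | grep -E "ee|force"
```

```text
time: 30.1
ee_pos: [0.4607, -0.319, 0.1322]
tcp_rot: [-180.0, 0.0, 7.2]
wrist_force: [-0.6, 0.5, -1.3]
opening: 0.0449
ee_pos: [0.4608, -0.319, 0.1234]
wrist_force: [0.2, -0.2, -1.5]
```

```bash
python3 -m creep '[[0,0,0.002,0,0,0,0],[0,0,0.004,0,0,0,0]]' | grep -E "ee|force"
```

```text
ee_pos: [0.4608, -0.319, 0.1194]
wrist_force: [-0.3, -0.1, -1.7]
```

```bash
python3 -m creep '[[0,0,0.0015,0,0,0,0],[0,0,0.003,0,0,0,0]]' | grep -E "ee|force"
```

```text
ee_pos: [0.4608, -0.319, 0.1165]
wrist_force: [-0.1, 0.7, -0.6]
```

```bash
python3 -m creep '[[0,0,0.001,0,0,0,0],[0,0,0.002,0,0,0,0]]' | grep -E "ee|force"
```

```text
ee_pos: [0.4608, -0.319, 0.1146]
wrist_force: [-1.1, -0.2, -0.9]
```

```bash
python3 -m creep '[[0,0,0.001,0,0,0,0],[0,0,0.002,0,0,0,0]]' | grep -E "ee|force"
```

```text
ee_pos: [0.4608, -0.3191, 0.1128]
wrist_force: [-0.8, -0.1, 1.4]
```

```bash
python3 -m creep '[[0,0,0,0,0,0,0]]' | grep -E "ee|force"; python3 -m creep '[[0,0,0.001,0,0,0,0],[0,0,0.001,0,0,0,0]]' | grep -E "ee|force"
```

```text
ee_pos: [0.4608, -0.3191, 0.1128]
wrist_force: [-0.8, 0.9, 1.3]
ee_pos: [0.4608, -0.3191, 0.1119]
wrist_force: [-1.4, 0.7, 3.5]
```

The slope is 2 N/mm, which is the sprung floor. I'll back off 1.2 mm and release.

```bash
python3 -m creep '[[0,0,-0.0012,0,0,0,0],[0,0,-0.0012,0,0,0,0],[0,0,-0.0012,0,0,0,0]]' | grep -E "ee|force"
python3 -m creep '[[0,0,0,0,0,0,0.3],[0,0,0,0,0,0,1],[0,0,0,0,0,0,1],[0,0,0,0,0,0,1],[0,0,-0.01,0,0,0,1],[0,0,-0.045,0,0,0,1],[0,0,-0.09,0,0,0,1],[0,0,-0.13,0,0,0,1]]'
python3 -m creep '[[0,-0.03,-0.02,0,0,0,1],[0,-0.07,-0.02,0,0,0,1],[0,-0.12,-0.02,0,0,0,1],[0,-0.165,-0.02,0,0,0,1],[0,-0.21,-0.02,0,0,0,1],[0,-0.25,-0.02,0,0,0,1],[0,-0.25,-0.02,0,0,0,1]]' | grep ee
python3 -c "
from h import *
o,im=snap('wrist','w15');print(o['time'],o['ee_pos'],o['wrist_force'])
o,s=snap('side','s15');o,t=snap('top','t15')
cv2.imwrite('pics/s15c.png',cv2.resize(s[130:380,160:400],None,fx=2.3,fy=2.3,interpolation=cv2.INTER_CUBIC))
cv2.imwrite('pics/t15c.png',cv2.resize(t[60:300,100:490],None,fx=2,fy=2,interpolation=cv2.INTER_CUBIC))
"
```

```text
ee_pos: [0.4608, -0.319, 0.1128]
wrist_force: [-0.5, 0.2, 1.8]
time: 32.6
ee_pos: [0.4605, -0.3188, 0.2454]
tcp_rot: [180.0, -0.0, 7.2]
wrist_force: [0.3, -0.4, 1.1]
opening: 0.0854
ee_pos: [0.4287, -0.0676, 0.2642]
33.3 [ 0.4287 -0.0676  0.2642] [-0.0639 -0.8414  1.4957]
```

View pics/w15.png

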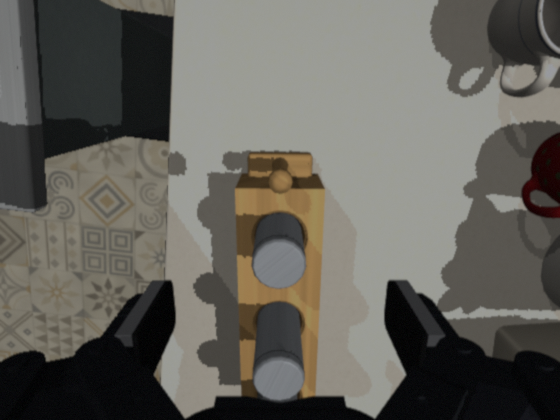

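View pics/s15c.png

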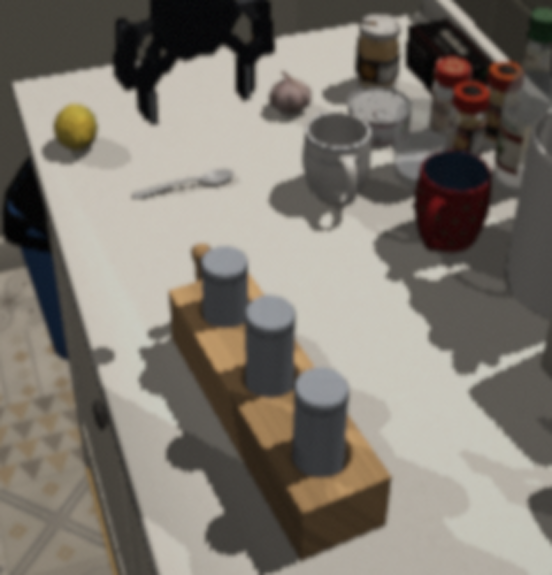

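View pics/t15c.png

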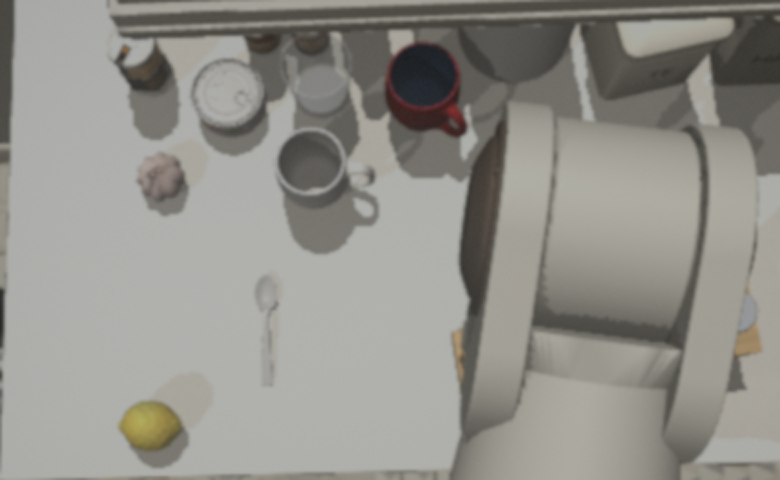

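The side view shows all three canisters upright in their wells, at different heights. The lemon, garlic, mug and spoon are where they were, and the gripper is clear. Handing in.

```bash
python3 -m creep '[[0,0,0,0,0,0,1],[0,0,0,0,0,0,1],[0,0,0,0,0,0,1]]' | grep -E "time|force"
python3 -c "
from workcell import bot
print(bot.job_done())"
```

```text
time: 33.75
wrist_force: [-1.3, -0.3, -1.2]
the job is handed in; nothing more can be done
None
```

The three canisters are in their wells and the job is handed in at 33.75 s, well inside the 72 s limit.

| Canister | Lift reading | Judged | Well |
|---|---|---|---|
| A | about 3.2 N | half full | middle |
| B | about 1.5 N | empty | farthest from the post |
| C | about 7 N | full | next to the post |

I weighed all three before placing any, then placed them full, half-full, empty. Each was lowered until the sprung floor carried its weight and only then released.

**Last checks:** the final side view shows all three upright in their wells, and the gripper is open and clear. The lemon, garlic, mug and teaspoon look unmoved, judged by eye.

**Overshoot:** in the middle well I went about 7 mm past first contact, because I issued several small moves together before reading the force. That pressed with about 17 N, under the 25 N limit, and I backed off before releasing.

**Camera disagreement:** my rough readings from the side camera placed the canisters 8 to 10 mm away from where the top camera did. The top and wrist views agreed to within 2 mm, so I used those.

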